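# Fit the straight blade to the vegetable slicer and lock it

## Robot

A 7-joint arm with a two-finger parallel gripper is mounted at the origin on the work surface. World frame = base frame: x ahead of the robot, y to its left, z up, the work surface at z = 0. Lengths are in m, angles in rad, forces in N, time in s.
With the tool pointing down it reaches from about 0.4 to 0.85 m from the base axis. Payload 4.4 kg.
Tool frame: the origin (TCP) lies on the centre line of the jaws, within the pads' length; the fingertips stand 8 mm ahead of it and the grasp point (between the pads) lies 11 mm behind it; z points along the fingers, y is the line along which they close (so a half turn about z gives the same grasp; the last joint's range is limited). The gripper opens to 94 mm and grips with 3 to 60 N. Pads are 16 mm wide; open, the fingers measure 119 mm over their backs; the gripper's body (75 mm by 177 mm) begins 78 mm behind the grasp point.
Start: joints at [-1.365, 0.628, 0.038, 1.517, -0.027, 0.996, -0.02], TCP at [0.174, 0.626, 0.213] pointing down, gripper open.
Joint ranges: [-3.06, 3.06], [-0.37, 2.12], [-1.25, 1.32], [0.18, 2.47], [-1.1, 4.24], [0.23, 1.98], [-2.94, 2.94]. Speed limits (rad/s): [2.57, 2.57, 3.14, 3.14, 3.14, 3.14, 3.14].

## Interface

Orientations are given as a unit quaternion [w, x, y, z].
In Python, from plant import arm, imaging gives the robot as it stands.
- The arm moves only by the tool jog_arm, never from a script. Its argument "rows" is a list of rows, each a list of 7 numbers: the closure, from 0 (fully open) to 1 (shut), then the shift along the tool's x, y, z in mm, then the turn, a rotation vector about the tool's x, y, z in rad. A call has 1 to 10 rows; each row is the pose to reach, as a shift and turn from the pose commanded when the call began, along the tool's axes at that moment; what a row does not reach only later rows make up. A row lasts 1/8 s, in which the tool goes at most 62.5 mm and 10.7 degrees, less where a joint would pass 70% of its speed; a pose out of reach is approached as far as the arm can. A call with a gripper value outside its range is refused whole. The fingers move at their own pace and stop on an object; "newtons" is the grip in N (left out, the last holds). Time passes only in rows, so rows that repeat a pose let the fingers close. It gives the time, the measured TCP pose, the force, the opening and the grip force at its end, in the units of the state.
- arm.observe(): the state, without advancing time (a new reading comes with each control period).
- imaging.camera(name): name is "scene" or "top" or "wrist"; returns the picture (420x560x3 uint8, red, green, blue); there is no depth.
- imaging.camera_params(name): a dict with "K" (3x3 intrinsics, pixels), "R" (3x3) and "t" (3): a world point X has camera coordinates R X + t. Camera axes: x right, y down, z forward; pixel columns grow to the right and rows downward; lengths in m; the calibration is good to about 2 mm. A picture is of the moment at which its call begins: read the wrist's pose just before it. camera_params takes no time and is no camera call; for the wrist camera it gives the pose at the moment of the call.
- arm.close_job(): hands the job in; it is judged then, once.
The state is a dict: "time": time; "qpos": joint angles; "qd": joint speeds; "tau": joint torques, N m; "position": TCP position; "eef_rot": TCP orientation; "wrist_force": force on the tool from outside, world axes, zero at the start; "moment": the same for the moment, N m; "width": finger opening in m; "grasp_force": force on a finger pad.
Only numpy, scipy, OpenCV 4.12 (cv2) and the standard library are available. Lean on these libraries where they do the work, as an engineer would, in place of code of your own. Each camera call takes 0.05 s, during which the arm holds its last target. There are 200 camera calls.

## Task

Fit the plain straight blade plate (the one without teeth) to the sloping vegetable slicer: lay it flat on the bed with its notch over the locating pin and its notched edge down against the low ledge, then slide the lock fully home over its upper edge. Leave the toothed plate and everything else on the counter as it is, and let go at the end.

Things in the scene. Friction and masses are not known exactly. Their poses are not given: they have to be found in the camera images.
- blade: Plain blade plate: steel, 62 mm (x) by 112 mm (y) by 5 mm, about 160 g, loose, lying flat, grip bar up. Origin: centre of its underside; z out of its top. Mid of its long -x edge: a notch 14 mm wide, 18 mm deep, open to -x. A bright flat strip along the +x edge, no teeth. When fitted, origin and axes coincide with the bed's (within about 2 mm).
- blade_grip (a point): Centre of the top of the plain blade's black grip bar, 23 mm above the underside, at plate x = +2 mm, y = 0. The bar is 36 mm long (x), 12 mm wide (y) and stands 18 mm tall on the plate: grasp it across its 12 mm width. Axes as blade.
- blade_notch (a point): Point of the plain blade plate that belongs on the pin's foot: on the underside, on the notch's middle line, 20 mm from the plate's centre towards the notched edge (11 mm in from the edge). Axes as blade.
- toothed: The other plate, to be left alone: steel, same outline, notch and grip bar as the plain one, but its +x edge is cut like a comb into six flat teeth 20 mm long and 10 mm wide with 10 mm gaps. Origin: centre of its underside. The two plates may lie in either of two places.
- bed: Bed of the slicer: white plate 300 mm (x) by 145 mm (y), fixed, sloping up 30 degrees along its +x, which points roughly away from the robot (yaw varies). Origin: on the upper surface, where the fitted blade's centre comes, 85 mm above the counter; z square out of the surface. Reaches x = -130 to +170 mm. Guide rails 6 mm high along both sides at y = -69 and +69 mm.
- ledge (a point): Middle of the top edge of the low ledge that stops the blade's notched edge: the ledge's up-slope face is at bed x = -31 mm, 5 mm high, 112 mm wide (y). Axes as bed.
- pin_base (a point): Foot of the single locating pin, on the bed's surface at bed x = -20 mm, y = 0. The pin is 10 mm in diameter and 11 mm high, square to the bed, with a chamfered top; the blade's notch has 2 mm of play either side of it. Axes as bed.
- lock (a joint): Lock: grey slide, 80 mm wide (y), on the bed up-slope of the blade. Value in m: 0 open, 0.030 home at its stop; grows down the slope (bed -x). Starts at 0 to 0.006, stays where left, slides with about 2 N. Its lip (underside 7 mm above the bed) passes over a flat-lying blade's upper edge, 20 mm short of it at 0, covering 10 mm when home; a blade not lying flat blocks it.
- lock_tab (a point): Centre of the top of the lock's upright grip tab: 22 mm long (bed x), 12 mm wide (bed y), rising 20 mm above the slide, its top 31 mm above the bed surface. At bed x = +78 mm when fully open, +48 mm when home. Axes as bed.
- ramekin: White ceramic dish, open top, 76 mm across, 45 mm high; origin at the centre of its foot. Not to be disturbed.
- jar: Amber glass jar with a steel lid, 66 mm across, 85 mm high; origin at the centre of its foot. Not to be disturbed.
- oil: Green glass oil bottle, 64 mm across, 220 mm high; origin at the centre of its foot. Not to be disturbed.
- mug: Blue mug, 84 mm across, 95 mm high; origin at the centre of its foot. Not to be disturbed.
- mill: Dark wooden pepper mill, 56 mm across, 180 mm high; origin at the centre of its foot. Not to be disturbed.
- spatula: Wooden-handled spatula lying on the counter at the robot's right. Not to be disturbed.
There are look-alikes about, which are no part of the job. Leave any purple or yellow look-alike of the blade alone.

How it is judged:
On the way:
1. the plain blade lies flat on the bed with its notch over the pin, while the lock is still open (distance between blade_notch and pin_base below 0.009 m and y of blade_notch in the frame of pin_base between -0.004 and 0.004 m and z of blade_notch in the frame of pin_base below 0.0025 m and angle between the z axis of blade and the z axis of bed, either way round below 0.08 rad and value of joint lock below 0.015 m), for 0.2 s.
At the end, for the whole second after the job is handed in: The plain blade is still, its notch point within 4 mm up-slope, 3 mm down-slope and 4 mm sideways of the pin foot, under 2 mm above the bed, flat within 0.05 rad, square within 0.07 rad; the lock is at least 26 of 30 mm home; all else as it was (x of blade_notch in the frame of pin_base between -0.003 and 0.004 m and y of blade_notch in the frame of pin_base between -0.004 and 0.004 m and z of blade_notch in the frame of pin_base below 0.002 m and angle between the z axis of blade and the z axis of bed, either way round below 0.05 rad and angle between the x axis of blade and the x axis of bed, either way round below 0.07 rad and value of joint lock above 0.026 m and linear speed of blade below 0.01 m/s); the robot touches nothing.
It fails at once if the toothed plate is shifted more than 20 mm (distance of toothed from where it was at the start of the episode above 0.02 m).
It fails at once if a bystander is shifted more than 30 mm or knocked over (distance of any of ramekin, jar, oil, mug, mill, spatula from where it was at the start of the episode above 0.03 m or angle between any of oil, mill, jar, mug, ramekin's own z axis and vertical above 0.5 rad).
It also fails if it takes over 48 s, if anything falls off the work surface, if the arm or the gripper's body presses on something with over 40 N, if the wrist force passes 120 N, or if a joint passes its speed limit or range.

## Working session

There is one attempt and no reset: what is moved stays moved. The work goes in short steps, Python scripts to look and compute and a tool call to move; the robot and the scene stay as the last step left them, time stands still between calls to the robot, and variables do not carry over. Pictures are saved under pics/ and viewed, at most 10 in all, crops included, and the job is handed in when it is done.

Besides the shell and the picture viewer there is one more tool, called by a JSON object that holds its "name" and its "arguments", one argument or row to a line. jog_arm: Moves the arm, as the interface text tells. Its arguments: {"type":"object","properties":{"rows":{"type":"array","items":{"type":"array","items":{"type":"number"}}},"newtons":{"type":"number"}},"required":["rows"]}

```bash
mkdir -p pics; python3 - <<'E'
from plant import arm, imaging
import cv2,numpy as np,json
s=arm.observe();print({k:np.round(s[k],4).tolist() for k in('time','position','eef_rot','width','wrist_force')})
for n in('scene','top'):
    im=imaging.camera(n);cv2.imwrite(f'pics/{n}0.png',im[:,:,::-1])
    p=imaging.camera_params(n);print(n,{k:np.round(p[k],4).tolist() for k in p})
E
```

```text
{'time': 0.0, 'position': [0.1743, 0.6255, 0.2126], 'eef_rot': [-0.0001, 0.1355, 0.9908, -0.0009], 'width': 0.094, 'wrist_force': [-0.5271, 0.333, 0.4784]}
scene {'K': [[526.418, 0.0, 271.0652], [0.0, 526.418, 209.418], [0.0, 0.0, 1.0]], 'R': [[-0.6614, 0.75, 0.0034], [0.5516, 0.4895, -0.6754], [-0.5082, -0.4448, -0.7374]], 't': [0.3494, -0.2371, 2.0126]}
top {'K': [[405.3764, 0.0, 277.3873], [0.0, 405.3764, 209.2125], [0.0, 0.0, 1.0]], 'R': [[-0.0103, -0.9995, -0.0288], [-0.9949, 0.0132, -0.1], [0.1003, 0.0276, -0.9946]], 't': [0.063, 0.5772, 1.1777]}
```

View pics/scene0.png

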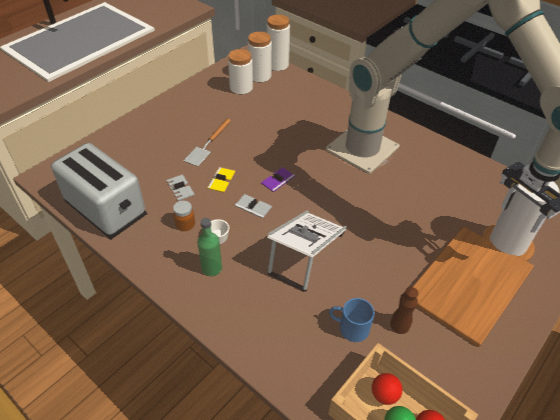

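View pics/top0.png

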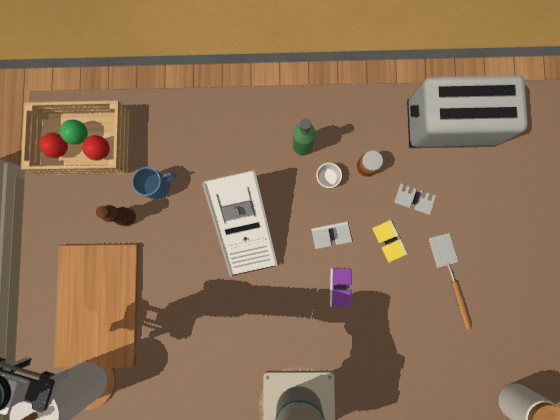

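The top view shows four plate-like things: a grey plate at (332,235), a grey plate with comb teeth at (415,198), a yellow one at (390,241) and a purple one at (341,287). The grey plate at (332,235) fits the plain blade because it has no teeth. The slicer is at (240,222), with its lock up-slope near (238,208). I'll confirm in one crop.

```bash
cat > h.py <<'E'
from plant import arm, imaging
import cv2,numpy as np
from scipy.spatial.transform import Rotation as Ro
def plane(p,uv,z):
    uv=np.atleast_2d(np.float64(uv));d=(np.linalg.inv(p['K'])@np.c_[uv,np.ones(len(uv))].T).T@p['R']
    c=-np.array(p['R']).T@p['t'];return c+d*((z-c[2])/d[:,2])[:,None]
def proj(p,X):
    q=np.atleast_2d(X)@np.array(p['R']).T+p['t'];q=q@np.array(p['K']).T;return q[:,:2]/q[:,2:]
def tcp():
    s=arm.observe();q=s['eef_rot'];return np.array(s['position']),Ro.from_quat([q[1],q[2],q[3],q[0]]),s
E
python3 - <<'E'
from h import *
im=cv2.imread('pics/top0.png')
cv2.imwrite('pics/c1.png',cv2.resize(im[160:310,190:450],None,fx=3,fy=3,interpolation=cv2.INTER_CUBIC))
E
```

```text
(no output)
```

View pics/c1.png

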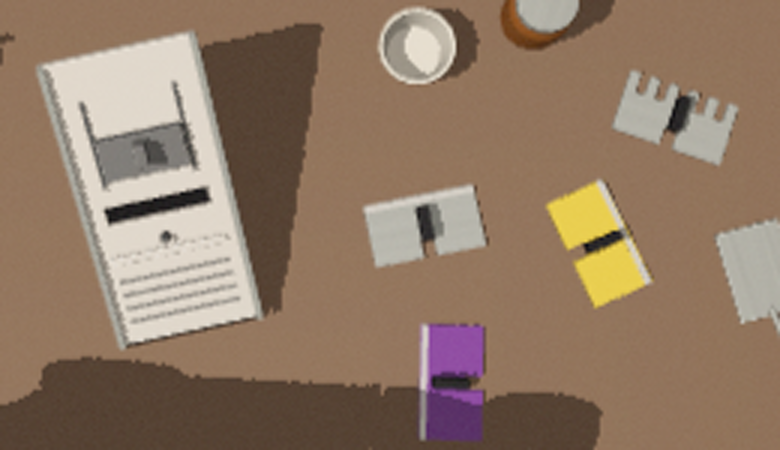

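The crop confirms it. The plate at crop (427,225) has a straight bright strip on its far edge and its notch facing the robot, so it is the plain blade. The plate at crop (677,115) has teeth. The bed's pin shows at crop (166,237).

```bash
cat >> h.py <<'E'
def bedfit(p,obs,X0):
    # obs: list of (u,v, bedx,bedy,bedz); returns x,y,yaw of bed origin
    from scipy.optimize import least_squares
    o=np.array(obs,float)
    f=lambda q:(proj(p,bedT(q,o[:,2:]))-o[:,:2]).ravel()
    r=least_squares(f,X0,loss='soft_l1');return r.x,f(r.x).reshape(-1,2)
def bedR(yaw): return Ro.from_euler('ZY',[yaw,-np.pi/6])
def bedT(q,X): return bedR(q[2]).apply(X)+[q[0],q[1],.085]
E
python3 - <<'E'
from h import *
p=imaging.camera_params('top')
c=lambda u,v:(190+(u+.5)/3-.5,160+(v+.5)/3-.5)
obs=[(*c(38,67),.17,.0725,0),(*c(192,32),.17,-.0725,0),(*c(262,317),-.13,-.0725,0),(*c(123,347),-.13,.0725,0),(*c(166,237),-.02,0,.011)]
q,r=bedfit(p,obs,[.5,.1,.2]);print('bed',q.round(4),np.degrees(q[2]),r.round(1).tolist())
im=cv2.imread('pics/top0.png').astype(int);
B=plane(p,[c(364,208),c(474,185),c(487,243),c(377,266)],.005);print('blade corners',B.round(4).tolist(),B.mean(0).round(4))
e=(B[0]-B[1])+(B[3]-B[2]);yb=np.degrees(np.arctan2(e[1],e[0]))-90;print('blade yaw',yb)
sub=im[220:250,310:355];m=(sub.max(2)<50)
v,u=np.nonzero(m);print('dark n',m.sum(),plane(p,[u.mean()+310,v.mean()+220],.015))
P,R,s=tcp();print(P,R.as_matrix().round(3).tolist(),s['time'])
w=imaging.camera_params('wrist');C=-np.array(w['R']).T@w['t'];print('wristcam in tool',R.inv().apply(C-P),(np.array(w['R'])@R.as_matrix()).round(3).tolist(),np.array(w['K'])[0,0])
E
```

```text
bed [0.5096 0.152  0.2089] 11.97046043749428 [[-0.7, 0.2], [1.1, -0.1], [0.5, -0.9], [-0.8, -0.2], [-0.0, 0.9]]
blade corners [[0.519, -0.044, 0.005], [0.5408, -0.1548, 0.005], [0.4825, -0.1661, 0.005], [0.4608, -0.0559, 0.005]] [ 0.5008 -0.1052  0.005 ]
blade yaw 11.152129827883286
dark n 28 [[ 0.50307483 -0.10285167  0.015     ]]
[0.17436347 0.6256066  0.21268275] [[-0.963, 0.269, -0.0], [0.269, 0.963, -0.002], [-0.0, -0.002, -1.0]] 0.1
wristcam in tool [ 0.07795134  0.00033178 -0.17066676] [[0.001, 1.0, 0.001], [-0.963, 0.001, -0.27], [-0.27, -0.001, 0.963]] 323.38971614657993
```

```bash
cat >> h.py <<'E'
def goal(Rframe): # tool axes for a frame: x=-fx, y=fy, z=-fz
    return Rframe*Ro.from_matrix(np.diag([-1.,1,-1]))
def rel(Pt,Rt,P=None,R=None):
    if P is None: P,R,_=tcp()
    print('shift mm',(R.inv().apply(np.array(Pt)-P)*1000).round(1),'turn',(R.inv()*Rt).as_rotvec().round(3))
E
python3 - <<'E'
from h import *
Y=np.radians(11.3);G=goal(Ro.from_euler('z',Y))
rel([.36,.33,.22],G);rel([.503,-.104,.15],G);
P,R,s=tcp();print(R.as_rotvec())
E
```

```text
shift mm [-258.2 -234.9   -6.9] turn [-0.002 -0.    -0.469]
shift mm [-512.5 -614.5   63.7] turn [-0.002 -0.    -0.469]
[-4.25710595e-01 -3.11240895e+00  2.52311386e-03]
```

{"name": "jog_arm", "arguments": {
  "rows": [
    [0.5,-258,-235,-5,0,0,-0.469],
    [0.5,-258,-235,-5,0,0,-0.469],
    [0.5,-258,-235,-5,0,0,-0.469],
    [0.5,-258,-235,-5,0,0,-0.469],
    [0.5,-258,-235,-5,0,0,-0.469],
    [0.5,-385,-425,20,0,0,-0.469],
    [0.5,-385,-425,20,0,0,-0.469],
    [0.5,-385,-425,20,0,0,-0.469],
    [0.5,-385,-425,20,0,0,-0.469],
    [0.5,-512,-614,63,0,0,-0.469]
  ]
}}

```text
time: 1.35
position: [0.4463, 0.0675, 0.1837]
eef_rot: [0.001, -0.099, 0.995, 0.0]
wrist_force: [1.3, 0.7, 0.1]
width: 0.047
grasp_force: 0.0
```

```bash
python3 - <<'E'
from h import *
G=goal(Ro.from_euler('z',np.radians(11.3)))
rel([.503,-.104,.15],G)
E
```

```text
shift mm [ -21.9 -179.3   33.7] turn [0.    0.001 0.   ]
```

{"name": "jog_arm", "arguments": {
  "rows": [
    [0.5,-22,-179,34,0,0,0],
    [0.5,-22,-179,34,0,0,0],
    [0.5,-22,-179,34,0,0,0],
    [0.5,-22,-179,34,0,0,0],
    [0.5,-22,-179,34,0,0,0]
  ]
}}

```text
time: 1.98
position: [0.5016, -0.1012, 0.1493]
eef_rot: [-0.001, -0.098, 0.995, 0.001]
wrist_force: [0.1, 1.1, 0.5]
width: 0.0473
grasp_force: 0.0
```

```bash
python3 - <<'E'
from h import *
import pickle
w=imaging.camera_params('wrist');im=imaging.camera('wrist');pickle.dump((w,im,tcp()[0],tcp()[1]),open('w1.pkl','wb'))
cv2.imwrite('pics/w1.png',im[:,:,::-1]);P,R,s=tcp();print(P,s['time'],s['width'],s['qd'])
E
```

```text
[ 0.5016797  -0.10032599  0.14954039] 2.025 0.04686574680157485 [-0.01834781 -0.00728912 -0.0044742   0.00152872  0.00213158 -0.00333864
  0.00231456]
```

View pics/w1.png

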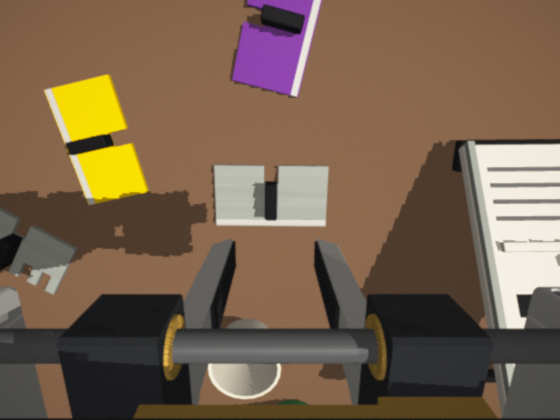

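The wrist view shows the plain blade at about (215..328, 165..226), with its black bar at (271,200), its bright edge down and its notch up. The yellow and purple look-alikes lie to the left and above. The slicer is on the right.

```bash
python3 - <<'E'
from h import *
import pickle
w,im,P,R=pickle.load(open('w1.pkl','rb'))
hsv=cv2.cvtColor(im,cv2.COLOR_RGB2HSV);m=((hsv[...,1]<60)&(hsv[...,2]>110)).astype(np.uint8)
roi=np.zeros_like(m);roi[150:240,195:345]=1;m*=roi
c=cv2.findNonZero(m);r=cv2.minAreaRect(cv2.convexHull(c));bp=cv2.boxPoints(r);B=plane(w,bp,.005);print(bp.round(1).tolist(),B[:,:2].round(4).tolist(),B.mean(0))
rect=cv2.minAreaRect((plane(w,cv2.convexHull(c)[:,0],.005)[:,:2]*1000).astype(np.float32));print(rect)
d=(im.max(2)<45).astype(np.uint8);r2=np.zeros_like(d);r2[175:225,255:290]=1;d*=r2
ys,xs=np.nonzero(d);print('bar px',xs.min(),xs.max(),ys.min(),ys.max(),len(xs))
rb=cv2.minAreaRect(cv2.findNonZero(d));print(rb,plane(w,rb[0],.015))
E
```

```text
[[214.0, 165.0], [328.0, 165.0], [328.0, 239.0], [214.0, 239.0]] [[0.4808, -0.1655], [0.459, -0.0565], [0.5339, -0.038], [0.5571, -0.1542]] [ 0.50769537 -0.10355599  0.005     ]
((507.8208312988281, -104.21160888671875), (77.04084777832031, 113.35369110107422), 11.300415992736816)
bar px 265 275 182 218 375
((270.0, 200.0), (36.0, 10.0), 90.0) [[ 0.50214301 -0.10555637  0.015     ]]
```

```bash
python3 - <<'E'
from h import *
G=goal(Ro.from_euler('z',np.radians(11.3)))
rel([.5022,-.105,.015],G)
E
```

```text
shift mm [  0.3  -4.8 134.5] turn [ 0.001 -0.001  0.002]
```

{"name": "jog_arm", "arguments": {
  "rows": [
    [0.6,0,-3,60,0,0,0],
    [0.6,0,-3,105,0,0,0],
    [0.6,0,-3,105,0,0,0],
    [0.6,0,-3,105,0,0,0]
  ]
}}

```text
time: 2.52
position: [0.5037, -0.1038, 0.046]
eef_rot: [0.001, -0.099, 0.995, -0.0]
wrist_force: [0.7, 0.7, 1.0]
width: 0.0379
grasp_force: 0.0
```

```bash
python3 - <<'E'
from h import *
G=goal(Ro.from_euler('z',np.radians(11.3)))
rel([.5022,-.105,.015],G)
E
```

```text
shift mm [ 1.7 -0.9 31. ] turn [-0.     0.002  0.002]
```

Closing on the bar, then lifting.

{"name": "jog_arm", "arguments": {
  "rows": [
    [0.6,1.5,-1,31,0,0,0],
    [0.6,1.5,-1,31,0,0,0],
    [1.0,1.5,-1,31,0,0,0],
    [1.0,1.5,-1,31,0,0,0],
    [1.0,1.5,-1,31,0,0,0],
    [1.0,1.5,-1,31,0,0,0],
    [1.0,1.5,-1,31,0,0,0]
  ],
  "newtons": 30
}}

```text
time: 3.4
position: [0.5019, -0.106, 0.0145]
eef_rot: [0.001, -0.098, 0.995, -0.0]
wrist_force: [-0.7, 0.5, 8.0]
width: 0.0119
grasp_force: 30.0
```

```bash
python3 - <<'E'
from h import *
P,R,s=tcp();print(P,R.as_matrix()[:,1],s['width'],s['grasp_force'],s['wrist_force'])
q=[.5096,.152,.2089];B=bedR(q[2]);G=goal(B)
for h in(.10,.06):
  # tcp above blade underside 15 mm; blade grip at x=+2
  rel(bedT(q,[.002+.012,0,.015+h]),G)
rel([.5036,-.104,.21],goal(Ro.from_euler('z',q[2])))
E
```

```text
[ 0.50185167 -0.10599825  0.01448613] [-1.95598833e-01  9.80683985e-01 -1.31897591e-04] 0.0118556539488439 29.999734461307526 [-0.70053717  0.45523831  7.95269204]
shift mm [ -12.9  250.9 -177.1] turn [-0.003 -0.523 -0.012]
shift mm [ -32.8  251.2 -142.5] turn [-0.003 -0.523 -0.012]
shift mm [  -2.3    1.6 -195.5] turn [-0.     0.001 -0.012]
```

{"name": "jog_arm", "arguments": {
  "rows": [
    [1.0,0,0,-40,0,0,0],
    [1.0,0,0,-100,0,0,0],
    [1.0,-2,0,-160,0,0,-0.012],
    [1.0,-2,0,-200,0,0,-0.012],
    [1.0,-2,0,-200,0,0,-0.012]
  ]
}}

```text
time: 4.03
position: [0.5052, -0.1061, 0.2165]
eef_rot: [0.003, -0.104, 0.995, -0.001]
wrist_force: [-0.8, 0.5, -2.5]
width: 0.0112
grasp_force: 30.0
```

```bash
python3 - <<'E'
from h import *
P,R,s=tcp();print(P,s['width'],s['grasp_force'],s['wrist_force'])
q=[.5096,.152,.2089];B=bedR(q[2]);G=goal(B)
rel(bedT(q,[.062,0,.115]),G); print(bedT(q,[.062,0,.115]))
E
```

```text
[ 0.50521055 -0.1061302   0.21654669] 0.011226138819902472 29.99709963798523 [-0.79846429  0.48406699 -2.48828642]
shift mm [-54.  251.6   0.7] turn [-0.002 -0.518  0.001]
[0.50587633 0.15121061 0.21559292]
```

{"name": "jog_arm", "arguments": {
  "rows": [
    [1.0,-5,40,-10,0,-0.1,0],
    [1.0,-15,90,-10,0,-0.25,0],
    [1.0,-30,145,-10,0,-0.4,0],
    [1.0,-45,200,-5,0,-0.518,0],
    [1.0,-54,251,0,0,-0.518,0],
    [1.0,-54,251.5,0,0,-0.518,0],
    [1.0,-54,251.5,0,0,-0.518,0]
  ]
}}

```text
time: 4.9
position: [0.4843, 0.0567, 0.2026]
eef_rot: [0.199, -0.098, 0.975, -0.011]
wrist_force: [0.0, -0.5, -2.3]
width: 0.0119
grasp_force: 30.0
```

```bash
python3 - <<'E'
from h import *
import pickle
arm_=tcp();w=imaging.camera_params('wrist');im=imaging.camera('wrist');pickle.dump((w,im,arm_[0],arm_[1]),open('w2.pkl','wb'))
cv2.imwrite('pics/w2.png',im[:,:,::-1]);print(arm_[0],arm_[2]['time'],arm_[2]['width'])
q=[.5096,.152,.2089];print(proj(w,bedT(q,[[-.02,0,.011],[-.13,.0725,0],[-.13,-.0725,0],[-.031,.056,.005],[-.031,-.056,.005]])).round(1).tolist())
rel(bedT(q,[.062,0,.115]),goal(bedR(q[2])))
E
```

```text
[0.48426403 0.0566899  0.20260647] 4.9 0.011863324141843835
[[382.4, 179.3], [473.3, 50.8], [302.9, 52.0], [445.6, 167.5], [318.5, 165.7]]
shift mm [-43.   86.2  -1.7] turn [-0.06  -0.125  0.008]
```

View pics/w2.png

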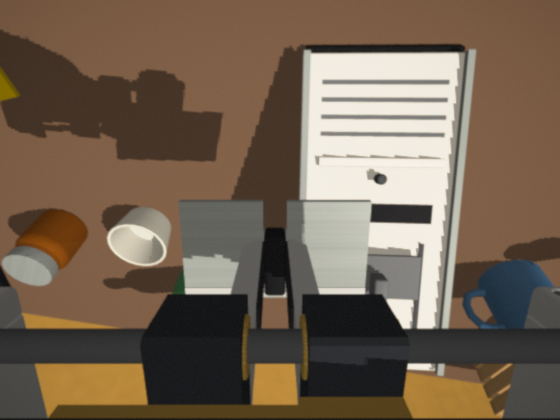

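The wrist view shows the blade in the jaws with its notch at (275,205). The pin is at (380,178), the ledge runs (319,161)-(444,163), and the bed's low end is near row 50. The predicted pin position was (382,179), so the bed fit holds. The arm lagged, so I'll continue to the hover pose.

{"name": "jog_arm", "arguments": {
  "rows": [
    [1.0,-15,30,0,-0.03,-0.07,0.005],
    [1.0,-43,86,-2,-0.06,-0.125,0.008],
    [1.0,-43,86,-2,-0.06,-0.125,0.008],
    [1.0,-43,86,-2,-0.06,-0.125,0.008],
    [1.0,-43,86,-2,-0.06,-0.125,0.008],
    [1.0,-43,86,-2,-0.06,-0.125,0.008]
  ]
}}

```text
time: 5.7
position: [0.5075, 0.1479, 0.2172]
eef_rot: [0.258, -0.1, 0.961, 0.025]
wrist_force: [0.2, 0.8, -1.8]
width: 0.0117
grasp_force: 30.0
```

```bash
python3 - <<'E'
from h import *
import pickle
arm_=tcp();w=imaging.camera_params('wrist');im=imaging.camera('wrist');pickle.dump((w,im,arm_[0],arm_[1]),open('w3.pkl','wb'))
cv2.imwrite('pics/w3.png',im[:,:,::-1]);print(arm_[0],arm_[2]['time'],arm_[2]['qpos'])
q=[.5096,.152,.2089];print(proj(w,bedT(q,[[-.02,0,.011],[-.13,.0725,0],[-.13,-.0725,0],[-.031,.056,.005],[-.031,-.056,.005]])).round(1).tolist())
rel(bedT(q,[.062,0,.115]),goal(bedR(q[2])))
E
```

```text
[0.50753268 0.14786885 0.21723417] 5.7 [ 0.00494144  0.3262514  -0.52871518  2.33978582  1.58547659  0.29079636
 -0.18904273]
[[279.6, 110.2], [376.1, -41.7], [184.3, -41.2], [347.7, 96.4], [211.7, 96.5]]
shift mm [1.9 3.5 1. ] turn [-0.005  0.001 -0.001]
```

View pics/w3.png

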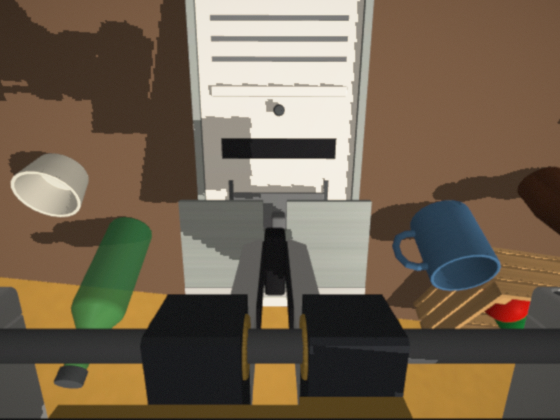

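The pin is at (279,110) and the ledge ends are at (211,92) and (348,92), as the bed fit predicts. The blade sits squarely in the jaws, with its notched edge at row 200 (columns 180..370) and the notch centred at about column 275. Now I'll measure the blade in the tool frame and plan the approach.

```bash
python3 - <<'E'
from h import *
import pickle
w,im,P,R=pickle.load(open('w3.pkl','rb'))
hsv=cv2.cvtColor(im,cv2.COLOR_RGB2HSV)
g=cv2.cvtColor(im,cv2.COLOR_RGB2GRAY).astype(int)
print('row225',[ (i,int(g[225,i])) for i in list(range(176,186))+list(range(364,375))])
print('row206',[ (i,int(g[206,i])) for i in list(range(258,292))])
print('col240',[ (i,int(g[i,240])) for i in range(194,206)],'col310',[ (i,int(g[i,310])) for i in range(194,206)])
K=np.array(w['K']);Rc=np.array(w['R']);C=-Rc.T@w['t']
def tool(uv,z):
    d=R.inv().apply(Rc.T@np.linalg.solve(K,[*uv,1]));c=R.inv().apply(C-P);return (c+d*(z-c[2])/d[2])*1000
for z in(.0095,.0145): print(z,[tool(x,z).round(1).tolist() for x in((180,200.5),(370.5,200.5),(263.5,203),(287,203))])
E
```

```text
row225 [(176, 103), (177, 104), (178, 103), (179, 103), (180, 101), (181, 99), (182, 98), (183, 99), (184, 99), (185, 98), (364, 184), (365, 185), (366, 182), (367, 184), (368, 178), (369, 153), (370, 95), (371, 59), (372, 57), (373, 57), (374, 55)]
row206 [(258, 102), (259, 101), (260, 101), (261, 102), (262, 95), (263, 77), (264, 72), (265, 71), (266, 70), (267, 70), (268, 69), (269, 70), (270, 69), (271, 71), (272, 74), (273, 83), (274, 87), (275, 94), (276, 116), (277, 121), (278, 122), (279, 122), (280, 123), (281, 122), (282, 122), (283, 123), (284, 123), (285, 121), (286, 129), (287, 164), (288, 175), (289, 177), (290, 176), (291, 176)]
col240 [(194, 71), (195, 70), (196, 72), (197, 84), (198, 108), (199, 106), (200, 87), (201, 85), (202, 96), (203, 99), (204, 102), (205, 102)] col310 [(194, 117), (195, 124), (196, 124), (197, 123), (198, 122), (199, 109), (200, 92), (201, 118), (202, 163), (203, 175), (204, 177), (205, 178)]
0.0095 [[32.2, -54.3, 9.5], [32.2, 55.0, 9.5], [30.7, -6.4, 9.5], [30.7, 7.1, 9.5]]
0.0145 [[30.9, -55.8, 14.5], [30.9, 56.5, 14.5], [29.4, -6.6, 14.5], [29.4, 7.3, 14.5]]
```

```bash
cat >> h.py <<'E'
q=[.5096,.152,.2089]
def bedpose():
    P,R,s=tcp();print('bed mm',(bedR(q[2]).inv().apply(P-[q[0],q[1],.085])*1000).round(1),'F bed',bedR(q[2]).inv().apply(s['wrist_force']).round(1),'t',round(s['time'],2),'w',round(s['width'],4),'q46',np.round(np.array(s['qpos'])[[3,5]],2))
def to(x,y,z): rel(bedT(q,np.array([x,y,z])/1000),goal(bedR(q[2])))
E
python3 -c "
from h import *
bedpose();to(5,-.6,115);to(5,-.6,40)"
```

```text
bed mm [ 63.9  -3.5 116.1] F bed [-0.9  0.1 -0.7] t 5.75 w 0.0119 q46 [2.34 0.29]
shift mm [58.9  2.8  1. ] turn [-0.005  0.001 -0.001]
shift mm [59.   3.2 76. ] turn [-0.005  0.001 -0.001]
```

{"name": "jog_arm", "arguments": {
  "rows": [
    [1.0,25,2,20,-0.005,0,0],
    [1.0,50,3,40,-0.005,0,0],
    [1.0,59,3,60,-0.005,0,0],
    [1.0,59,3,75,-0.005,0,0],
    [1.0,59,3,75,-0.005,0,0],
    [1.0,59,3,75,-0.005,0,0]
  ]
}}

```text
time: 6.5
position: [0.4943, 0.1488, 0.1238]
eef_rot: [0.258, -0.101, 0.96, 0.027]
wrist_force: [-0.0, 0.1, -0.1]
width: 0.0117
grasp_force: 30.0
```

```bash
python3 -c "
from h import *
w=imaging.camera_params('wrist');im=imaging.camera('wrist');cv2.imwrite('pics/w4.png',im[:,:,::-1])
bedpose();to(4.5,-.6,30);to(4,-.6,18)
print(proj(w,bedT(q,[[-.02,0,.011],[-.031,.056,.005],[-.031,-.056,.005]])).round(1).tolist())"
```

```text
bed mm [ 6.2  0.1 41.6] F bed [-0.6  0.3 -1.3] t 6.55 w 0.0118 q46 [2.47 0.67]
shift mm [ 1.8 -0.7 11.6] turn [0.001 0.003 0.   ]
shift mm [ 2.3 -0.7 23.6] turn [0.001 0.003 0.   ]
[[274.6, 201.9], [360.8, 183.2], [188.4, 183.1]]
```

View pics/w4.png

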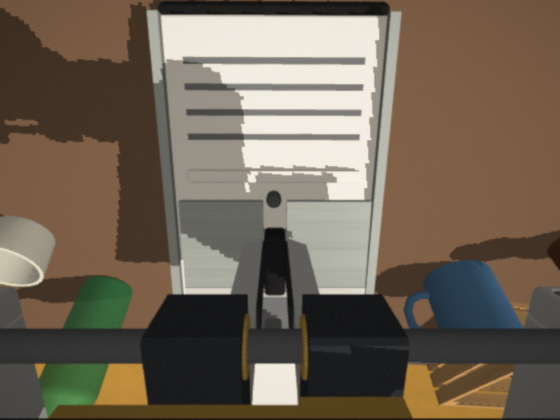

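The wrist view shows the notch (264..287) straight above the pin at (274,200), with the ledge just below the pin. The alignment is good. Descending along the bed normal.

{"name": "jog_arm", "arguments": {
  "rows": [
    [1.0,2.5,-1,10,0,0.003,0],
    [1.0,2.5,-1,20,0,0.003,0],
    [1.0,2.5,-1,20,0,0.003,0],
    [1.0,2.5,-1,20,0,0.003,0]
  ]
}}

```text
time: 7.05
position: [0.5021, 0.1501, 0.1047]
eef_rot: [0.257, -0.101, 0.961, 0.028]
wrist_force: [0.3, -0.3, -1.2]
width: 0.0118
grasp_force: 30.0
```

```bash
python3 -c "
from h import *
bedpose();to(4,-.8,15.5);to(4,-.8,14)"
```

```text
bed mm [ 3.1 -0.3 21. ] F bed [-0.4 -0.4 -1.1] t 7.05 w 0.0118 q46 [2.46 0.72]
shift mm [-0.9 -0.5  5.4] turn [ 0.002 -0.001  0.001]
shift mm [-0.9 -0.5  6.9] turn [ 0.002 -0.001  0.001]
```

{"name": "jog_arm", "arguments": {
  "rows": [
    [1.0,-1,-0.5,3,0.002,0,0],
    [1.0,-1,-0.5,5,0.002,0,0],
    [1.0,-1,-0.5,6,0.002,0,0],
    [1.0,-1,-0.5,6,0.002,0,0]
  ]
}}

```text
time: 7.55
position: [0.5062, 0.1503, 0.1004]
eef_rot: [0.257, -0.101, 0.961, 0.027]
wrist_force: [-0.2, -1.1, 1.0]
width: 0.0117
grasp_force: 30.0
```

```bash
python3 -c "
from h import *
bedpose();to(4,-.8,14)"
```

```text
bed mm [ 4.5 -1.  15.2] F bed [ 0.1 -1.1  1.1] t 7.55 w 0.0117 q46 [2.45 0.73]
shift mm [0.5 0.2 1.2] turn [-0.001 -0.     0.001]
```

{"name": "jog_arm", "arguments": {
  "rows": [
    [1.0,0,0.2,1,0,0,0],
    [1.0,0,0.2,1.2,0,0,0],
    [1.0,0,0.2,1.2,0,0,0]
  ]
}}

```text
time: 7.92
position: [0.5065, 0.1504, 0.1001]
eef_rot: [0.258, -0.101, 0.96, 0.026]
wrist_force: [-5.7, -2.1, 12.6]
width: 0.0115
grasp_force: 30.0
```

```bash
python3 -c "
from h import *
bedpose()"
```

```text
bed mm [ 4.7 -0.9 14.8] F bed [ 1.1 -0.9 13.9] t 7.92 w 0.0115 q46 [2.45 0.73]
```

{"name": "jog_arm", "arguments": {
  "rows": [
    [1.0,1.5,0,-0.4,0,0,0],
    [1.0,3,0,-0.4,0,0,0],
    [1.0,4,0,-0.4,0,0,0],
    [1.0,4,0,-0.4,0,0,0]
  ]
}}

```text
time: 8.43
position: [0.5064, 0.1504, 0.1001]
eef_rot: [0.261, -0.101, 0.96, 0.026]
wrist_force: [-1.0, -1.7, 13.1]
width: 0.0119
grasp_force: 30.0
```

```bash
python3 -c "
from h import *
bedpose()"
```

```text
bed mm [ 4.5 -0.9 14.9] F bed [ 5.4 -1.4 12. ] t 8.43 w 0.0119 q46 [2.46 0.75]
```

```bash
python3 -c "
from h import *
w=imaging.camera_params('wrist');im=imaging.camera('wrist')
cv2.imwrite('pics/w5.png',cv2.resize(im[150:310,175:375,::-1],None,fx=4,fy=3.7,interpolation=cv2.INTER_CUBIC)[:600,:800])
bedpose()
print(proj(w,bedT(q,[[-.02,0,.011],[-.031,.056,.005],[-.031,-.056,.005],[-.031,0,.005],[-.031,0,.0],[-.027,0,.005]])).round(1).tolist())"
```

```text
bed mm [ 4.5 -0.9 14.9] F bed [ 6.1 -1.1 11.9] t 8.47 w 0.012 q46 [2.46 0.75]
[[276.4, 216.2], [374.5, 194.9], [178.3, 194.5], [276.4, 194.7], [276.3, 192.6], [276.4, 201.4]]
```

View pics/w5.png

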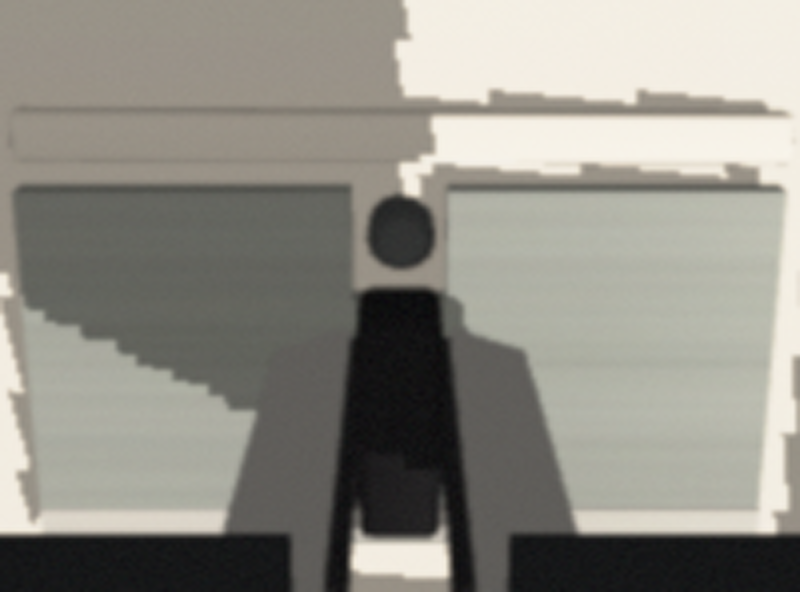

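The crop shows the blade flat with the pin (crop 400,232) inside the notch. There's a gap of about 4 mm between the ledge (crop row 160) and the blade edge (row 187). I'll ease the pressing and slide it down.

{"name": "jog_arm", "arguments": {
  "rows": [
    [1.0,0,0,-1,0,0,0],
    [1.0,2,0,-1.2,0,0,0],
    [1.0,4,0,-1.2,0,0,0],
    [1.0,4,0,-1.2,0,0,0]
  ],
  "newtons": 30
}}

```text
time: 8.98
position: [0.5028, 0.15, 0.0984]
eef_rot: [0.26, -0.101, 0.96, 0.026]
wrist_force: [4.1, 0.4, 4.3]
width: 0.0118
grasp_force: 30.0
```

```bash
python3 -c "
from h import *
bedpose();to(0,-.9,14.9);print(arm.observe()['qpos'].round(3) if hasattr(arm.observe()['qpos'],'round') else arm.observe()['qpos'])"
```

```text
bed mm [ 0.6 -0.6 15.1] F bed [ 5.7 -0.4  1.7] t 8.97 w 0.0118 q46 [2.46 0.83]
shift mm [ 0.6 -0.3  0.2] turn [-0.002  0.005  0.   ]
[ 0.198  0.773 -0.943  2.464  2.093  0.831 -0.671]
```

It's seated against the ledge (5.7 N reaction). Releasing and retracting along the normal.

{"name": "jog_arm", "arguments": {
  "rows": [
    [0.65,0,0,0.5,0,0,0],
    [0.65,0,0,0.5,0,0,0],
    [0.65,0,0,-1,0,0,0],
    [0.65,0,0,-20,0,0,0],
    [0.65,0,0,-45,0,0,0],
    [0.65,-40,0,-45,0,0,0],
    [0.65,-40,0,-45,0,0,0]
  ]
}}

```text
time: 9.85
position: [0.5133, 0.1517, 0.1566]
eef_rot: [0.258, -0.099, 0.961, 0.027]
wrist_force: [-0.5, -0.7, 0.1]
width: 0.0328
grasp_force: 0.0
```

```bash
python3 -c "
from h import *
w=imaging.camera_params('wrist');im=imaging.camera('wrist')
cv2.imwrite('pics/w6.png',im[:,:,::-1])
bedpose();to(75,0,50);to(75,0,22)
print(proj(w,bedT(q,[[.078,0,.031],[.072,0,.031],[-.02,0,.011],[-.031,0,.005]])).round(1).tolist())"
```

```text
bed mm [37.  -0.9 60.2] F bed [-0.2  0.9  0.6] t 9.9 w 0.033 q46 [2.39 0.88]
shift mm [-38.    1.   10.2] turn [-0.001 -0.002 -0.001]
shift mm [-38.1   1.   38.2] turn [-0.001 -0.002 -0.001]
[[276.4, 293.1], [276.4, 285.4], [276.2, 147.0], [276.2, 129.8]]
```

View pics/w6.png

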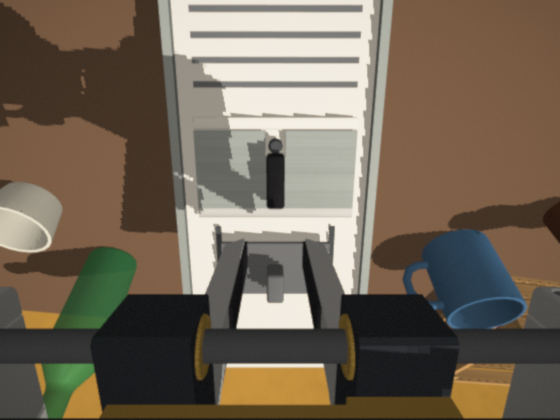

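The blade lies square on the bed with its notch on the pin at (276,146) and its edge against the ledge. The lock tab is at (276,285), straight between the fingers. Next I'll grasp the tab and pull the lock home.

{"name": "jog_arm", "arguments": {
  "rows": [
    [0.65,-37,1,10,0,0,0],
    [0.65,-37,1,25,0,0,0],
    [0.65,-37,1,37,0,0,0],
    [0.65,-37,1,37,0,0,0],
    [1.0,-37,1,37,0,0,0],
    [1.0,-37,1,37,0,0,0],
    [1.0,-37,1,37,0,0,0],
    [1.0,-37,1,37,0,0,0]
  ],
  "newtons": 20
}}

```text
time: 10.9
position: [0.5611, 0.162, 0.1423]
eef_rot: [0.257, -0.1, 0.961, 0.025]
wrist_force: [-3.0, -5.0, 4.4]
width: 0.012
grasp_force: 20.0
```

```bash
python3 -c "
from h import *
bedpose();to(44,0,23)"
```

```text
bed mm [74.1 -0.9 23.3] F bed [-1.3 -4.3  5.8] t 10.9 w 0.012 q46 [2.27 0.87]
shift mm [30.1  0.9  0.4] turn [-0.003 -0.001 -0.   ]
```

{"name": "jog_arm", "arguments": {
  "rows": [
    [1.0,6,-0.5,-0.5,0,0,0],
    [1.0,12,-0.5,-0.5,0,0,0],
    [1.0,18,-0.5,-0.5,0,0,0],
    [1.0,22,-0.5,-0.5,0,0,0],
    [1.0,25,-0.5,-0.5,0,0,0],
    [1.0,25,-0.5,-0.5,0,0,0]
  ]
}}

```text
time: 11.65
position: [0.5392, 0.1574, 0.1294]
eef_rot: [0.256, -0.101, 0.961, 0.026]
wrist_force: [3.2, -3.7, -0.7]
width: 0.0114
grasp_force: 20.0
```

```bash
python3 -c "
from h import *
bedpose();to(44,0,23)"
```

```text
bed mm [48.2 -0.8 23.4] F bed [ 1.7 -4.3 -1.7] t 11.65 w 0.0114 q46 [2.34 0.9 ]
shift mm [4.2 0.8 0.4] turn [-0.002 -0.003  0.   ]
```

{"name": "jog_arm", "arguments": {
  "rows": [
    [1.0,2,0,0,0,0,0],
    [1.0,4,0,0,0,0,0],
    [1.0,6,0,0,0,0,0],
    [1.0,6,0,0,0,0,0]
  ]
}}

```text
time: 12.15
position: [0.5368, 0.1569, 0.128]
eef_rot: [0.259, -0.1, 0.96, 0.026]
wrist_force: [7.3, -3.6, -1.5]
width: 0.0117
grasp_force: 20.0
```

```bash
python3 -c "
from h import *
bedpose()"
```

```text
bed mm [45.4 -0.8 23.4] F bed [ 4.8 -5.  -4.4] t 12.15 w 0.0117 q46 [2.35 0.91]
```

{"name": "jog_arm", "arguments": {
  "rows": [
    [1.0,3,0,0,0,0,0],
    [1.0,5,0,0,0,0,0],
    [1.0,5,0,0,0,0,0],
    [1.0,5,0,0,0,0,0]
  ]
}}

```text
time: 12.65
position: [0.5366, 0.1569, 0.1279]
eef_rot: [0.262, -0.099, 0.959, 0.026]
wrist_force: [14.8, -2.4, 1.8]
width: 0.0116
grasp_force: 20.0
```

```bash
python3 -c "
from h import *
bedpose()"
```

```text
bed mm [45.2 -0.8 23.4] F bed [13.  -5.4 -5.4] t 12.65 w 0.0116 q46 [2.36 0.92]
```

The lock is at its stop: the force rises and it no longer moves. Releasing, then retracting along the normal.

{"name": "jog_arm", "arguments": {
  "rows": [
    [1.0,-4,0,0,0,0,0],
    [0.65,-4,0,0,0,0,0],
    [0.65,-4,0,0,0,0,0],
    [0.65,-4,0,0,0,0,0],
    [0.65,-5,0,-20,0,0,0],
    [0.65,-10,0,-60,0,0,0],
    [0.65,-20,0,-90,0,0,0],
    [0.65,-20,0,-90,0,0,0],
    [0.65,-20,0,-90,0,0,0]
  ]
}}

```text
time: 13.78
position: [0.5031, 0.1503, 0.2119]
eef_rot: [0.256, -0.101, 0.961, 0.026]
wrist_force: [-0.3, -0.7, 0.4]
width: 0.0327
grasp_force: 0.0
```

```bash
python3 -c "
from h import *
w=imaging.camera_params('wrist');im=imaging.camera('wrist')
cv2.imwrite('pics/w7.png',im[:,:,::-1])
bedpose()
print(proj(w,bedT(q,[[.048,0,.031],[.059,0,.031],[.037,0,.031],[-.02,0,.011],[-.031,0,.005]])).round(1).tolist())"
```

```text
bed mm [ 57.3  -0.2 112.9] F bed [-1.1 -0.4  0.6] t 13.82 w 0.0329 q46 [2.34 0.68]
[[275.1, 205.3], [275.0, 218.3], [275.1, 192.1], [275.2, 118.1], [275.2, 104.2]]
```

View pics/w7.png

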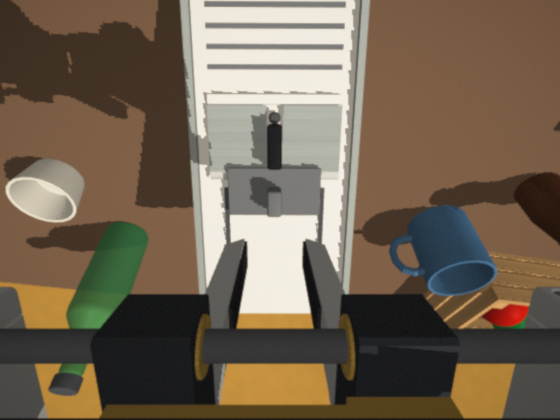

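The lock's lip now covers the blade's upper edge (row ~170), and the tab's back edge at row 216 matches the predicted home position of 218. The blade is square with its notch on the pin, and the gripper is clear.

```bash
python3 -c "
from h import *
print(arm.close_job())"
```

```text
the job is handed in; nothing more can be done
None
```

The plain blade lies flat on the bed with its notch over the pin and its edge against the ledge; the lock is at its stop over the upper edge, the gripper let go clear of everything, and the job was handed in at about 14 s (no verdict was returned).

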